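Grade bearing balls by tipping them onto a sloped sorter

ROBOT

A 6-joint arm with a two-finger parallel gripper is mounted at the origin on a cart in front of the work surface, level with it; the furniture and walls round the work are solid. World frame = base frame: x ahead of the robot, y to its left, z up, the work surface at z = 0. Lengths are in mm, angles in rad, forces in N, time in s.
With the tool pointing down it reaches from about 375 to 925 mm from the base axis. Payload 5.7 kg.
Tool frame: the origin (TCP) lies where the fingers leave the gripper's body, on its centre line; the fingertips stand 73 mm ahead of it and the grasp point (between the pads) lies 54 mm ahead of it; z points along the fingers, y is the direction in which the jaws open and shut (so a half turn about z gives the same grasp; the last joint's range is limited). The gripper opens to 85 mm and grips with 20 to 120 N. Pads are 22 mm wide; open, the fingers measure 114 mm over their backs; the gripper's body (76 mm by 85 mm) begins 54 mm behind the grasp point. The pads swing forward as they close: fully open they stand 13 mm farther back than shut.
Start: joints at [1.014, 0.359, 1.51, -0, 1.272, -0.115], TCP at [256.533, 542.368, 303.867] pointing down, gripper open.
Joint ranges: [-2.97, 2.97], [-1.01, 2.36], [0.21, 2.38], [-0.96, 4.11], [0.2, 2.71], [-2.98, 2.98]. Speed limits (rad/s): [2.39, 2.39, 3.14, 3.14, 3.14, 3.14].

INTERFACE

Orientations are given as a rotation vector (axis times angle).
In Python, from station import arm gives the robot as it stands. The module is installed in compiled form; this text tells all that it offers.
- The arm moves only by the tool servo_tool, never from a script. Its argument "moves" is a list of rows, each an object with "gripper": the opening, from 0 (shut) to 1 (fully open); "travel": the shift along the tool's x, y, z in cm, a list of three; "roll": the turn about the tool's z in rad. In form: [{"gripper": gripper, "travel": [tx, ty, tz], "roll": roll}, ...]. A call has 1 to 12 rows; each row shifts and turns the commanded pose from where the row before left it, along the tool's axes as they then stand; what a row does not reach is not made up. A row lasts 1/10 s, in which the tool goes at most 50 mm and 8.59 degrees, less where a joint would pass 70% of its speed; a pose out of reach is approached as far as the arm can. A call with a gripper value outside its range is refused whole. The fingers move at their own pace and stop on an object; "newtons" is the grip in N (left out, the last holds). Time passes only in rows, so rows that do not move let the fingers close. It gives the time, the measured TCP pose, the force and the opening at its end, in the units of the state.
- arm.get_state(): the state, without advancing time (a new reading comes with each control period).
- arm.read_camera(name): name is "scene" or "top" or "wrist"; returns the picture (420x560x3 uint8, red, green, blue); there is no depth.
- arm.get_calibration(name): a dict with "mtx" (3x3 intrinsics, pixels), "k1" (the pictures are not rectified: a ray, as slopes to the right and down, at radius r is drawn at 1 + k1 r^2 times it, then the intrinsics apply), "xyz" and "rotation" of the camera in the world. Camera axes: x right, y up, looking along -z (the intrinsics and any distortion apply to the point x, -y, -z); pixel columns grow to the right and rows downward; lengths in mm; the calibration is good to about 2 mm. A picture is of the moment at which its call begins: read the wrist's pose just before it. get_calibration takes no time and is no camera call; for the wrist camera it gives the pose at the moment of the call.
- arm.hand_in(): hands the job in, once; it reports no verdict.
The state is a dict: "time_s": time; "joints": joint angles; "joint_velocities": joint speeds; "effort": joint torques, N m; "tcp_pos": TCP position; "ee_rot": TCP orientation; "wrist_force": force on the tool from outside, world axes, zero at the start; "wrist_torque": the same for the moment, N m; "grip_width": opening from 0.0 (shut) to 1.0 (fully open).
Only numpy, scipy, OpenCV 4.12 (cv2) and the standard library are available. Lean on these libraries where they do the work, as an engineer would, in place of code of your own. Each camera call takes 0.05 s, during which the arm holds its last target.

TASK

Pick up the grey tip tray by its upright wooden post and tip the two steel balls out of its open front onto the high end of the sloped sorter board, so that the small ball drops through the slot into the side lane and the large ball rolls down into the front pocket. Do not touch the balls with the gripper. Then stand the empty tray upright on the worktop again.

Things in the scene. Friction and masses are not known exactly. Their poses are not given: they have to be found in the camera images.
- tip_tray: Loose grey open-fronted tray, 0.15 kg, 90 (x, -45 to 45) x 66 mm, walls 45 high. Origin: centre of the box's underside, z up. Inner floor falls 12 deg from the pouring lip (x -45, 22 up) to the rear wall, so balls stay at the back when level; 35 to 45 deg nose-down empties it. Handle: square wooden post 22 x 22 mm behind the rear wall, centre x +56, y 0, 92 high; grip it 55 to 85 up, on any faces.
- sorter: Fixed plywood and aluminium ball sorter. Origin on the worktop, z up. Its V board, 102 mm wide between side walls, middle at y 0, falls 11 deg from the rear (x +125, groove 94 high) to x -60; a 22 mm slot runs along it from x +50 to -60. At the rear, side walls are 145 high, rear wall 112. Pour towards -x at y 0, tray lip at about x +95 and 130 to 145 up (then no wall is touched).
- large_ball: Steel ball, 30 mm diameter, 0.11 kg; origin at its centre. Starts in the tray, at the back. Too big for the slot: it rolls over it and off the board's end into the front pocket of the sorter (sorter frame: x -122 to -64, y -51 to 51 mm, floor 5 to 10 up, front wall 80 high).
- small_ball: Steel ball, 16 mm diameter, 0.02 kg; origin at its centre. Starts in the tray, at the back. It falls through the slot onto a ramp that runs out to the sorter's +y side, and stops in the side lane (sorter frame: x -59 to 50, y 56 to 113 mm, walls 40 high).
There are look-alikes about, which are no part of the job. What is shaped like the large_ball but orange is not meant.

How it is judged (in metres and radians):
On the way, in this order (a step that is already met when the one before it is completed fails the run):
1. the tray, lifted over the high end of the sorter, begins to tip while both balls are still in it (angle between tip_tray's own z axis and vertical above 0.12 rad and z of tip_tray in the frame of sorter above 0.09 m and x of tip_tray in the frame of sorter above 0.04 m and horizontal distance between tip_tray and sorter below 0.26 m and distance between each of large_ball, small_ball and tip_tray below 0.075 m).
2. the large ball is in the front pocket and the small ball in the side lane (x of large_ball in the frame of sorter between -0.12 and -0.07 m and z of large_ball in the frame of sorter below 0.05 m and y of small_ball in the frame of sorter between 0.05 and 0.116 m and z of small_ball in the frame of sorter below 0.045 m), for 0.2 s.
At the end, for the whole second after the job is handed in: The large ball lies in the sorter's front pocket, the small ball in the open part of its side lane, and the empty tray stands upright on the worktop (within about 8 degrees and 12 mm of height), at rest (x of large_ball in the frame of sorter between -0.12 and -0.07 m and y of large_ball in the frame of sorter between -0.051 and 0.051 m and z of each of large_ball, small_ball in the frame of sorter below 0.04 m and x of small_ball in the frame of sorter between -0.06 and 0.05 m and y of small_ball in the frame of sorter between 0.05 and 0.116 m and height (world z) of tip_tray between -0.01 and 0.012 m and angle between tip_tray's own z axis and vertical below 0.15 rad and linear speed of tip_tray below 0.05 m/s); the robot touches nothing.
It fails at once if the gripper touches a ball (contact force between the fingers and large_ball above 0.5 N or contact force between the fingers and small_ball above 0.5 N).
It also fails if it takes over 54 s, if anything falls off the work surface, if the arm or the gripper's body presses on something with over 40 N, if the wrist force passes 120 N, or if a joint passes its speed limit or range.

## Working session

There is one attempt and no reset: what is moved stays moved. The work goes in short steps, Python scripts to look and compute and a tool call to move; the robot and the scene stay as the last step left them, time stands still between calls to the robot, and variables do not carry over. Pictures are saved under pics/ and viewed, and the job is handed in when it is done.

Besides the shell and the picture viewer there is one more tool, called by a JSON object that holds its "op" and its "data", one argument or row to a line. servo_tool: Moves the arm, as the interface text tells. Its arguments: {"type":"object","properties":{"moves":{"type":"array"},"newtons":{"type":"number"}},"required":["moves"]}

```bash
mkdir -p pics
python3 - <<'E'
from station import arm
import cv2
for n in ["scene","top","wrist"]:
    c=arm.get_calibration(n); print(n,c)
    im=arm.read_camera(n); cv2.imwrite(f"pics/{n}0.png",im[:,:,::-1])
print(arm.get_state())
E
```

```text
scene {'mtx': array([[517.84914889,   0.        , 270.54326865],
       [  0.        , 517.84914889, 206.10953222],
       [  0.        ,   0.        ,   1.        ]]), 'k1': 0.04818790696048303, 'xyz': array([ 57.51597764, 751.38727678, 475.28456163]), 'rotation': array([ 0.4219032 , -1.30187503, -2.25787443])}
top {'mtx': array([[457.43497668,   0.        , 277.57124192],
       [  0.        , 457.43497668, 209.68985401],
       [  0.        ,   0.        ,   1.        ]]), 'k1': -0.010997307790182242, 'xyz': array([415.62574606, 134.20546094, 909.41230858]), 'rotation': array([ 0.04120748, -0.04928869, -1.56291586])}
wrist {'mtx': array([[334.65879289,   0.        , 278.80356344],
       [  0.        , 334.65879289, 210.50279975],
       [  0.        ,   0.        ,   1.        ]]), 'k1': -0.05011242414568752, 'xyz': array([189.94559223, 573.27840538, 373.5183659 ]), 'rotation': array([-0.25742974, -0.16150392,  1.12238091])}
{'time_s': 0.15, 'joints': array([ 1.01390120e+00,  3.59359468e-01,  1.51118274e+00,  2.38657987e-05,
        1.27253283e+00, -1.15061494e-01]), 'joint_velocities': array([ 0.00064105, -0.00250515, -0.0030397 ,  0.00115819,  0.0020306 ,
        0.00055009]), 'effort': array([-8.51683217e-05, -5.28019881e+01, -2.78934020e+01, -3.08254230e-04,
        8.21796013e-03,  1.54396423e-05]), 'tcp_pos': array([256.31106372, 542.02581608, 303.23518073]), 'ee_rot': array([-6.88297927e-01, -3.06474139e+00,  2.18617122e-03]), 'wrist_force': array([1.03850325, 0.05232493, 0.24702496]), 'wrist_torque': array([ 0.01800254, -0.01404581,  0.01620392]), 'grip_width': 1.0004567590308169}
```

View pics/scene0.png

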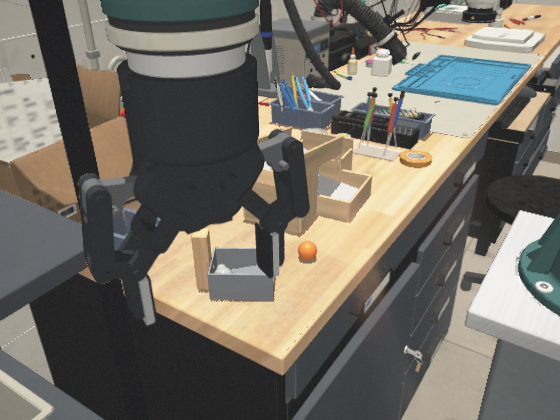

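View pics/top0.png

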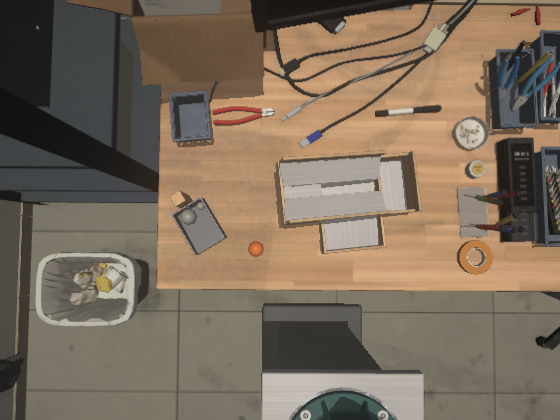

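View pics/wrist0.png

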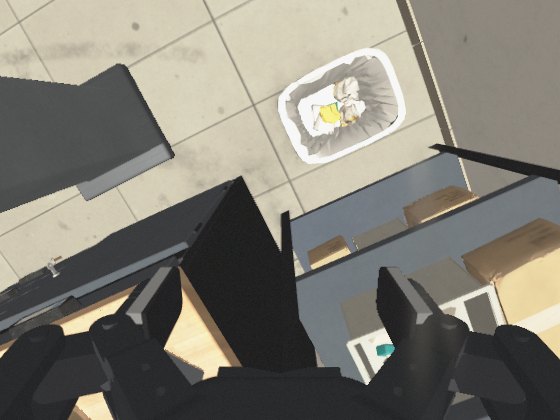

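```bash
cat > h.py <<'E'
import numpy as np, cv2
from scipy.spatial.transform import Rotation as R
def ray(c,u,v):
    K=np.array(c['mtx']); k=c['k1']
    d=np.array([(u-K[0,2])/K[0,0],(v-K[1,2])/K[1,1]]); p=d.copy()
    for _ in range(20): p=d/(1+k*(p@p))
    return R.from_rotvec(c['rotation']).apply([p[0],-p[1],-1])
def onz(c,u,v,z):
    d=ray(c,u,v); o=np.array(c['xyz']); return o+d*(z-o[2])/d[2]
def proj(c,P):
    P=np.atleast_2d(P); q=R.from_rotvec(c['rotation']).inv().apply(P-c['xyz'])
    s=np.c_[q[:,0]/-q[:,2],-q[:,1]/-q[:,2]]; r=(s**2).sum(1,keepdims=True)
    s=s*(1+c['k1']*r); K=c['mtx']; return np.c_[s[:,0]*K[0,0]+K[0,2],s[:,1]*K[1,1]+K[1,2]]
E
python3 - <<'E'
import cv2
t=cv2.imread("pics/top0.png")
cv2.imwrite("pics/zt.png",cv2.resize(t[180:265,160:260],None,fx=7,fy=7,interpolation=cv2.INTER_CUBIC))
cv2.imwrite("pics/zs.png",cv2.resize(t[140:260,265:430],None,fx=4.8,fy=4.8,interpolation=cv2.INTER_CUBIC))
s=cv2.imread("pics/scene0.png")
cv2.imwrite("pics/zc.png",cv2.resize(s[120:320,180:390],None,fx=3,fy=3,interpolation=cv2.INTER_CUBIC)[:600])
E
```

```text
(no output)
```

View pics/zt.png

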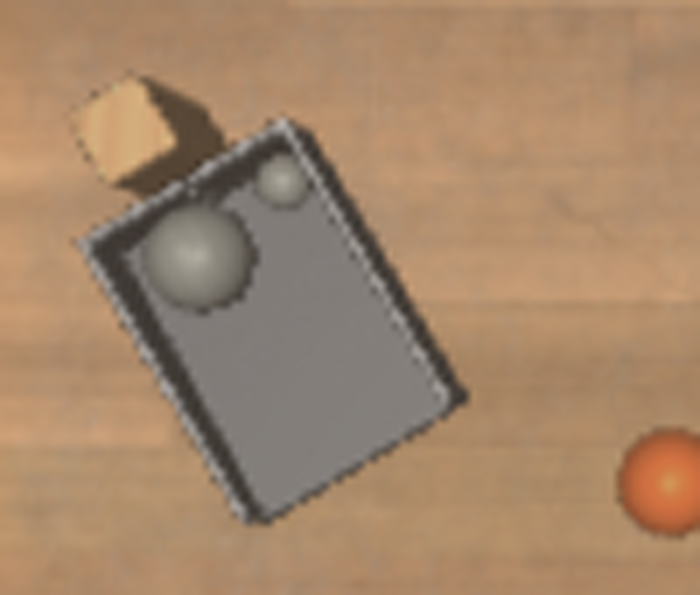

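View pics/zs.png

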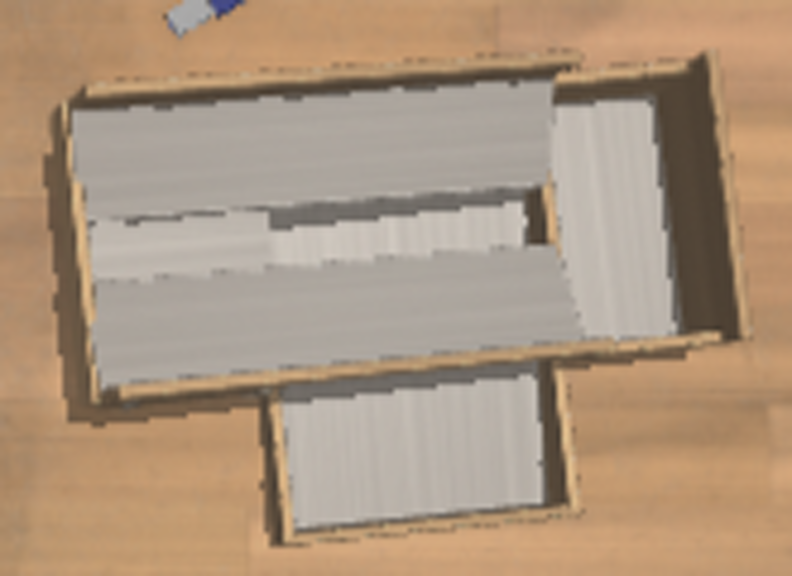

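View pics/zc.png

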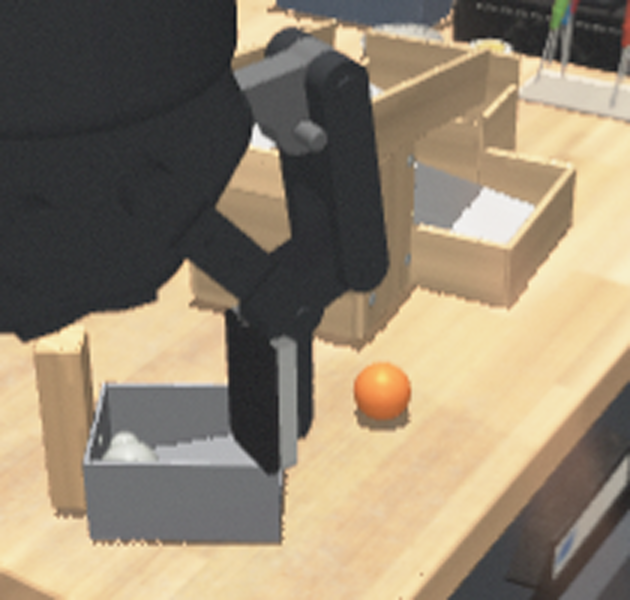

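Run:
```python
from station import arm
from h import *
c=arm.get_calibration("top")
f=lambda u,v,x0,y0,s:((u+.5)/s-.5+x0,(v+.5)/s-.5+y0)
for n,u,v,z in [("post a",130,75,92),("post b",178,148,92),("post c",118,185,92),("post d",72,125,92),("rear r",287,120,45),("rear l",85,242,45),("lip r",465,398,45),("lip l",250,520,45)]:
    print(n,onz(c,*f(u,v,160,180,7),z).round(1))
F=lambda u,v:f(u,v,265,140,4.8)
for n,u,v,z in [("rear wall top inner +?",72,110,112),("rear inner low",97,390,112),("side wall out rear",80,90,145),("side wall2 rear",100,402,145),("lane inner far rear",290,530,40),("lane inner far front",545,507,40),("lane outer far front",578,512,40),("lane outer far rear",285,543,40),("front wall top out",712,52,80),("front wall top out2",748,338,80),
 ("slot rear a",270,210,85),("slot rear b",272,268,85),("rear groove y edges",88,218,98),("rear",93,282,98)]:
    print(n,onz(c,*F(u,v),z).round(1))
```

```text
post a [496.3 308.7  92. ]
post b [477.7 296.1  92. ]
post c [468.1 311.2  92. ]
post d [483.4 323.3  92. ]
rear r [489.1 276.   45. ]
rear l [455.6 330.   45. ]
lip r [414.3 226.8  45. ]
lip l [381.1 284.1  45. ]
rear wall top inner +? [544.7 127.3 112. ]
rear inner low [442.3 117.5 112. ]
side wall out rear [546.5 124.8 145. ]
side wall2 rear [437.  117.1 145. ]
lane inner far rear [389.9  39.4  40. ]
lane inner far front [399.7 -61.5  40. ]
lane outer far front [397.8 -74.6  40. ]
lane outer far rear [384.8  41.4  40. ]
front wall top out [ 574.3 -117.5   80. ]
front wall top out2 [ 464.9 -130.1   80. ]
slot rear a [511.6  52.   85. ]
slot rear b [489.7  51.2  85. ]
rear groove y edges [506.6 120.9  98. ]
rear [482.8 118.9  98. ]
```

```bash
cat > st.py <<'E'
from station import arm
from h import *
def tool():
    s=arm.get_state(); r=R.from_rotvec(s['ee_rot']); return s,r,np.array(s['tcp_pos'])
if __name__=="__main__":
    s,r,p=tool(); M=r.as_matrix()
    print("t",round(s['time_s'],2),"p",p.round(1),"x",M[:,0].round(3),"z",M[:,2].round(3),"yawx",np.degrees(np.arctan2(M[1,0],M[0,0])).round(1))
    print("j",s['joints'].round(3),"F",s['wrist_force'].round(1),"T",s['wrist_torque'].round(2),"grip",round(s['grip_width'],3))
    import sys
    if len(sys.argv)>3:
        d=np.array([float(a) for a in sys.argv[1:4]])-p; print("travel cm tool",(M.T@d/10).round(2))
E
python3 st.py 482 309.3 230
```

```text
t 0.15 p [256.3 542.  303.2] x [-0.904  0.428  0.   ] z [-0.001 -0.001 -1.   ] yawx 154.7
j [ 1.014  0.359  1.511  0.     1.273 -0.115] F [1.  0.1 0.2] T [ 0.02 -0.01  0.02] grip 1.0
travel cm tool [-30.35 -11.38   7.33]
```

{"op": "servo_tool", "data": {
  "moves": [
    {"gripper":1,"travel":[-2.0,-0.8,0.5],"roll":0},
    {"gripper":1,"travel":[-3.2,-1.2,0.8],"roll":0},
    {"gripper":1,"travel":[-3.2,-1.2,0.8],"roll":0},
    {"gripper":1,"travel":[-3.2,-1.2,0.8],"roll":0},
    {"gripper":1,"travel":[-3.2,-1.2,0.8],"roll":0},
    {"gripper":1,"travel":[-3.2,-1.2,0.8],"roll":0},
    {"gripper":1,"travel":[-3.2,-1.2,0.8],"roll":0},
    {"gripper":1,"travel":[-3.2,-1.2,0.8],"roll":0},
    {"gripper":1,"travel":[-3.2,-1.2,0.8],"roll":0},
    {"gripper":1,"travel":[-2.8,-1.0,0.4],"roll":0},
    {"gripper":1,"travel":[0,0,0],"roll":0.1},
    {"gripper":1,"travel":[0,0,0],"roll":0.14}
  ]
}}

```text
time_s: 1.35
tcp_pos: [483.2, 308.2, 230.3]
ee_rot: [-1.06, -2.957, 0.001]
wrist_force: [-0.1, 0.0, 0.0]
grip_width: 1.001
```

{"op": "servo_tool", "data": {
  "moves": [
    {"gripper":1,"travel":[0,0,0],"roll":0.14},
    {"gripper":1,"travel":[0,0,0],"roll":0.14},
    {"gripper":1,"travel":[0,0,0],"roll":0.14},
    {"gripper":1,"travel":[0,0,0],"roll":0.14},
    {"gripper":1,"travel":[0,0,0],"roll":0.14},
    {"gripper":1,"travel":[0,0,0],"roll":0.14},
    {"gripper":1,"travel":[0,0,0],"roll":0.14},
    {"gripper":1,"travel":[0,0,0],"roll":0.14},
    {"gripper":1,"travel":[0,0,0],"roll":0.14},
    {"gripper":1,"travel":[0,0,0],"roll":0.14},
    {"gripper":1,"travel":[0,0,0],"roll":0.14},
    {"gripper":1,"travel":[0,0,0],"roll":0.14}
  ]
}}

```text
time_s: 2.55
tcp_pos: [482.4, 309.2, 230.6]
ee_rot: [2.909, 1.186, -0.001]
wrist_force: [-0.0, -0.7, -0.7]
grip_width: 0.997
```

{"op": "servo_tool", "data": {
  "moves": [
    {"gripper":1,"travel":[0,0,0],"roll":0.14},
    {"gripper":1,"travel":[0,0,0],"roll":0.08},
    {"gripper":1,"travel":[0,0,0],"roll":0}
  ]
}}

```text
time_s: 2.85
tcp_pos: [482.4, 309.2, 230.6]
ee_rot: [3.019, 0.867, -0.001]
wrist_force: [0.1, 0.2, -0.4]
grip_width: 0.997
```

```bash
python3 st.py 482 309.3 230
python3 - <<'E'
from station import arm
import cv2
from h import *
c=arm.get_calibration("wrist"); im=arm.read_camera("wrist")[:,:,::-1].copy()
a=np.radians(32); o=np.array([435,279.3,0]);x=np.array([np.cos(a),np.sin(a),0]);y=np.array([-x[1],x[0],0])
for X,Y,Z in [(45,45,92),(67,11,92)]+[(sx,sy,92) for sx in(45,67) for sy in (-11,11)]+[(sx,sy,45) for sx in(-45,45) for sy in (-33,33)]:
    if (X,Y)==(45,45): continue
    u=proj(c,o+X*x+Y*y+[0,0,Z])[0]; print((X,Y,Z),u.round(0)); cv2.circle(im,tuple(int(t) for t in u.round()),2,(0,0,255),-1)
cv2.imwrite("pics/w1.png",im)
E
```

```text
t 2.85 p [482.4 309.2 230.6] x [ 0.848  0.53  -0.001] z [-0.001 -0.    -1.   ] yawx 32.0
j [ 0.45   0.397  1.653 -0.     1.092  1.461] F [ 0.1  0.2 -0.4] T [0.06 0.05 0.04] grip 0.997
travel cm tool [-0.03 -0.03  0.06]
(67, 11, 92) [263. 209.]
(45, -11, 92) [297. 240.]
(45, 11, 92) [264. 240.]
(67, -11, 92) [297. 209.]
(67, 11, 92) [263. 209.]
(-45, -33, 45) [317. 315.]
(-45, 33, 45) [242. 315.]
(45, -33, 45) [321. 219.]
(45, 33, 45) [239. 218.]
```

View pics/w1.png

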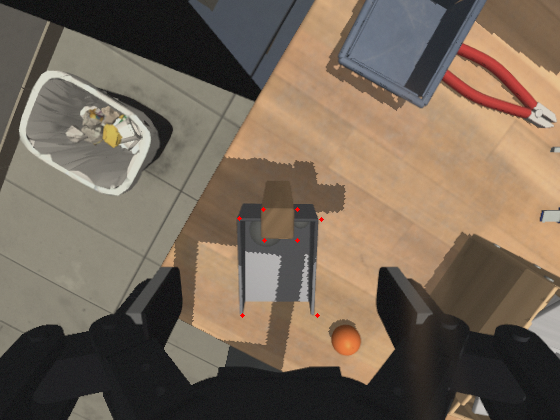

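{"op": "servo_tool", "data": {
  "moves": [
    {"gripper":1,"travel":[0,0,1.0],"roll":0},
    {"gripper":1,"travel":[0,0,2.0],"roll":0},
    {"gripper":1,"travel":[0,0,2.0],"roll":0},
    {"gripper":1,"travel":[0,0,2.0],"roll":0},
    {"gripper":1,"travel":[0,0,2.0],"roll":0},
    {"gripper":1,"travel":[0,0,1.0],"roll":0},
    {"gripper":1,"travel":[0,0,0],"roll":0},
    {"gripper":0.6,"travel":[0,0,0],"roll":0},
    {"gripper":0.4,"travel":[0,0,0],"roll":0},
    {"gripper":0.3,"travel":[0,0,0],"roll":0}
  ],
  "newtons": 60
}}

```text
time_s: 3.9
tcp_pos: [483.2, 309.6, 131.8]
ee_rot: [-3.019, -0.868, -0.003]
wrist_force: [-0.6, 0.4, 0.2]
grip_width: 0.517
```

{"op": "servo_tool", "data": {
  "moves": [
    {"gripper":0.2,"travel":[0,0,0],"roll":0},
    {"gripper":0,"travel":[0,0,0],"roll":0},
    {"gripper":0,"travel":[0,0,0],"roll":0},
    {"gripper":0,"travel":[0,0,0],"roll":0},
    {"gripper":0,"travel":[0,0,0],"roll":0}
  ],
  "newtons": 60
}}

```text
time_s: 4.4
tcp_pos: [483.1, 309.6, 131.4]
ee_rot: [-3.019, -0.868, -0.002]
wrist_force: [0.4, 0.4, 6.1]
grip_width: 0.245
```

```bash
python3 st.py 482 309.3 130
python3 - <<'E'
from station import arm
import cv2
cv2.imwrite("pics/w2.png",arm.read_camera("wrist")[:,:,::-1])
cv2.imwrite("pics/s2.png",arm.read_camera("scene")[:,:,::-1])
E
```

```text
t 4.4 p [483.1 309.6 131.4] x [0.847 0.531 0.001] z [ 0.001  0.    -1.   ] yawx 32.1
j [ 0.45   0.527  1.737 -0.     0.877  1.461] F [0.4 0.4 6.1] T [-0.05 -0.03 -0.01] grip 0.245
travel cm tool [-0.1  -0.03  0.14]
```

View pics/w2.png

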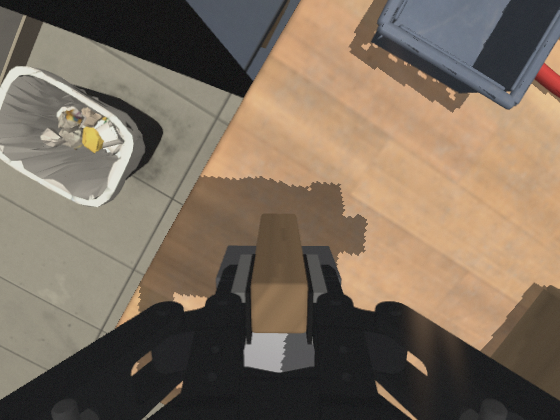

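View pics/s2.png

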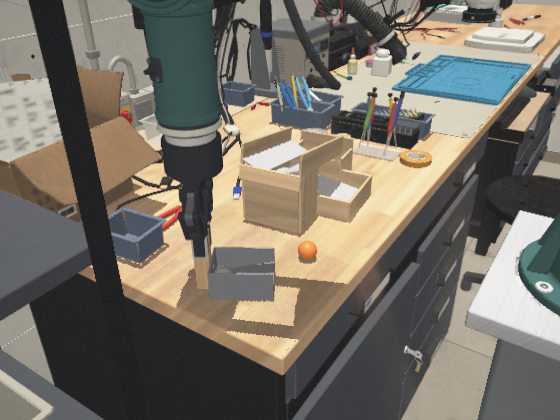

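{"op": "servo_tool", "data": {
  "moves": [
    {"gripper":0,"travel":[0,0,-0.2],"roll":0},
    {"gripper":0,"travel":[0,0,-0.4],"roll":0},
    {"gripper":0,"travel":[0,0,-0.4],"roll":0},
    {"gripper":0,"travel":[0,0,-0.4],"roll":0},
    {"gripper":0,"travel":[0,0,-0.1],"roll":0},
    {"gripper":0,"travel":[0,0,0],"roll":0},
    {"gripper":0,"travel":[0,0,0],"roll":0}
  ],
  "newtons": 80
}}

```text
time_s: 5.2
tcp_pos: [482.5, 309.3, 145.8]
ee_rot: [3.019, 0.868, -0.0]
wrist_force: [0.5, 0.3, -2.7]
grip_width: 0.245
```

```bash
python3 st.py 482 309.3 130
python3 - <<'E'
from station import arm
import cv2
im=arm.read_camera("scene")[:,:,::-1]
cv2.imwrite("pics/s3.png",cv2.resize(im[180:320,150:330],None,fx=4,fy=4,interpolation=cv2.INTER_CUBIC))
E
```

```text
t 5.2 p [482.5 309.3 145.8] x [ 0.847  0.531 -0.   ] z [-0. -0. -1.] yawx 32.1
j [ 0.45   0.506  1.727 -0.     0.909  1.461] F [ 0.5  0.3 -2.7] T [ 0.06 -0.07 -0.  ] grip 0.245
travel cm tool [-0.04 -0.03  1.58]
```

View pics/s3.png

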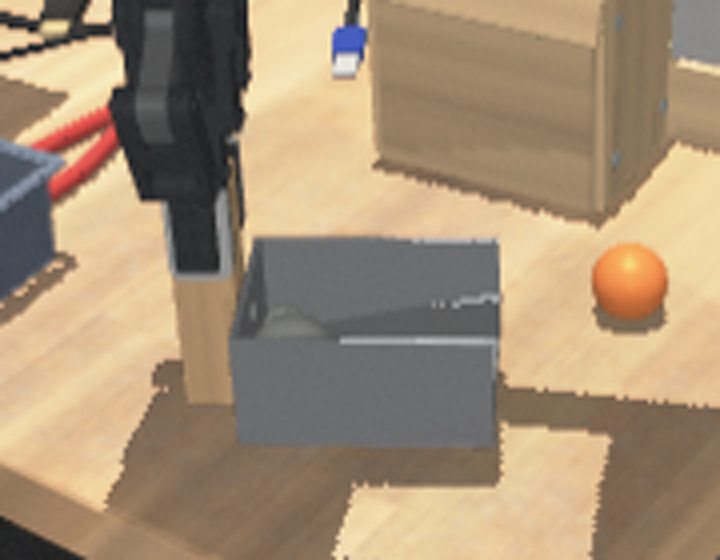

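{"op": "servo_tool", "data": {
  "moves": [
    {"gripper":0,"travel":[0,0,-0.6],"roll":0},
    {"gripper":0,"travel":[0,0,-1.2],"roll":0},
    {"gripper":0,"travel":[0,0,-1.5],"roll":0},
    {"gripper":0,"travel":[0,0,-1.8],"roll":0},
    {"gripper":0,"travel":[-0.4,0.6,-1.8],"roll":0},
    {"gripper":0,"travel":[-0.6,0.9,-1.5],"roll":0},
    {"gripper":0,"travel":[-0.7,1.1,-1.2],"roll":0},
    {"gripper":0,"travel":[-0.7,1.1,-0.6],"roll":0},
    {"gripper":0,"travel":[-0.6,0.9,-0.2],"roll":0},
    {"gripper":0,"travel":[-0.4,0.6,0],"roll":0},
    {"gripper":0,"travel":[0,0,0],"roll":-0.03},
    {"gripper":0,"travel":[0,0,0],"roll":-0.06}
  ]
}}

```text
time_s: 6.45
tcp_pos: [481.1, 246.9, 249.2]
ee_rot: [-2.976, -1.006, 0.002]
wrist_force: [0.8, 1.2, -3.1]
grip_width: 0.248
```

{"op": "servo_tool", "data": {
  "moves": [
    {"gripper":0,"travel":[0,0,0],"roll":-0.09},
    {"gripper":0,"travel":[0,0,0],"roll":-0.1},
    {"gripper":0,"travel":[0,0,0],"roll":-0.1},
    {"gripper":0,"travel":[0,0,0],"roll":-0.1},
    {"gripper":0,"travel":[0,0,0],"roll":-0.1},
    {"gripper":0,"travel":[0,0,0],"roll":-0.1},
    {"gripper":0,"travel":[0,0,0],"roll":-0.1},
    {"gripper":0,"travel":[0,0,0],"roll":-0.1},
    {"gripper":0,"travel":[0,0,0],"roll":-0.1},
    {"gripper":0,"travel":[0,0,0],"roll":-0.08},
    {"gripper":0,"travel":[0,0,0],"roll":-0.06},
    {"gripper":0,"travel":[0,0,0],"roll":0}
  ]
}}

```text
time_s: 7.65
tcp_pos: [481.1, 247.4, 249.1]
ee_rot: [-2.095, -2.34, 0.002]
wrist_force: [-0.4, -0.5, -2.4]
grip_width: 0.247
```

```bash
python3 st.py 481 247.6 250
python3 - <<'E'
from station import arm
import cv2
im=arm.read_camera("scene")[:,:,::-1]
cv2.imwrite("pics/s4.png",cv2.resize(im[90:290,150:400],None,fx=3,fy=3,interpolation=cv2.INTER_CUBIC))
im=arm.read_camera("top")[:,:,::-1]
cv2.imwrite("pics/t4.png",cv2.resize(im[130:260,160:430],None,fx=2.9,fy=2.9,interpolation=cv2.INTER_CUBIC))
E
```

```text
t 7.65 p [481.1 247.4 249.1] x [-0.11   0.994 -0.   ] z [-0.001 -0.    -1.   ] yawx 96.3
j [0.347 0.333 1.703 0.    1.107 0.236] F [-0.4 -0.5 -2.4] T [0.09 0.01 0.01] grip 0.247
travel cm tool [ 0.02 -0.01 -0.09]
```

View pics/s4.png

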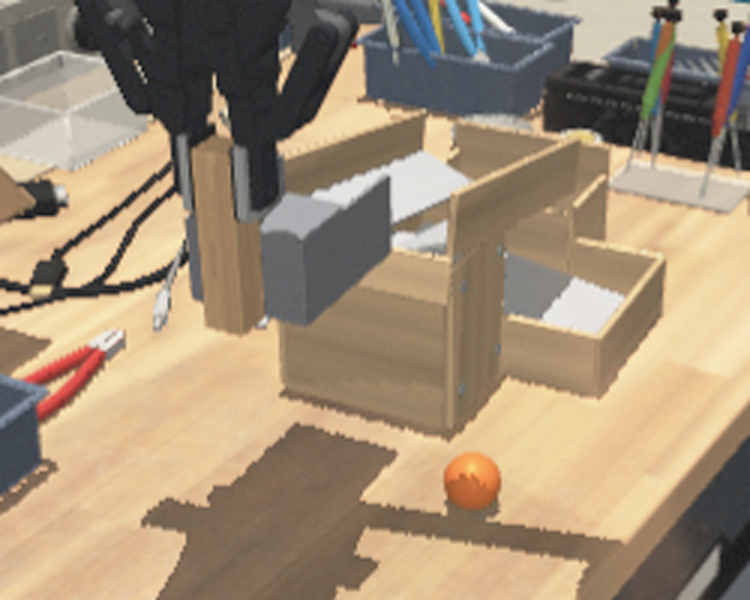

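View pics/t4.png

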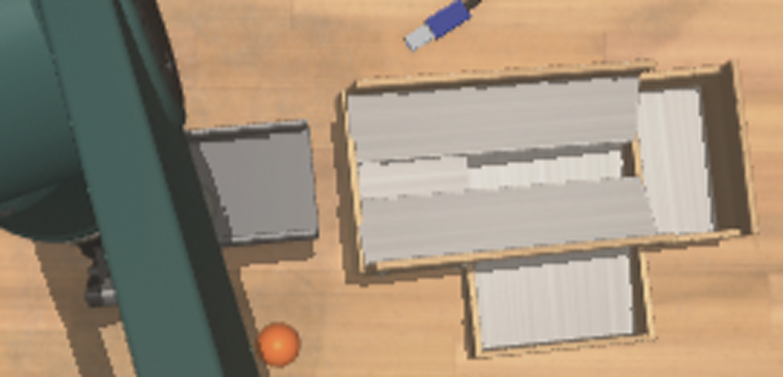

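{"op": "servo_tool", "data": {
  "moves": [
    {"gripper":0,"travel":[0,0,-0.6],"roll":0},
    {"gripper":0,"travel":[0,0,-1.1],"roll":0},
    {"gripper":0,"travel":[0,0,-1.2],"roll":0},
    {"gripper":0,"travel":[-0.4,0,-1.2],"roll":0},
    {"gripper":0,"travel":[-0.8,0,-0.6],"roll":0},
    {"gripper":0,"travel":[-1.2,0,0],"roll":0},
    {"gripper":0,"travel":[-1.6,0,0],"roll":0},
    {"gripper":0,"travel":[-1.8,0,0],"roll":0},
    {"gripper":0,"travel":[-1.8,0,0],"roll":0},
    {"gripper":0,"travel":[-1.6,0,0],"roll":0},
    {"gripper":0,"travel":[-1.2,0,0],"roll":0},
    {"gripper":0,"travel":[-0.8,0,0],"roll":0}
  ]
}}

```text
time_s: 8.95
tcp_pos: [493.3, 134.2, 296.5]
ee_rot: [-2.098, -2.337, 0.002]
wrist_force: [0.0, -0.2, -2.1]
grip_width: 0.25
```

{"op": "servo_tool", "data": {
  "moves": [
    {"gripper":0,"travel":[0,0,0],"roll":0},
    {"gripper":0,"travel":[0,0,0],"roll":0}
  ],
  "newtons": 50
}}

```text
time_s: 9.15
tcp_pos: [493.6, 135.9, 296.8]
ee_rot: [-2.098, -2.338, -0.0]
wrist_force: [-0.4, -0.6, -2.7]
grip_width: 0.248
```

```bash
cat > look.py <<'E'
import sys,cv2
from station import arm
n=sys.argv[1]
for c,(y0,y1,x0,x1),f in [("scene",(60,260,150,400),3),("top",(130,260,160,430),2.9)]:
    if len(sys.argv)>2 and c not in sys.argv[2]: continue
    im=arm.read_camera(c)[:,:,::-1]
    cv2.imwrite(f"pics/{c}_{n}.png",cv2.resize(im[y0:y1,x0:x1],None,fx=f,fy=f,interpolation=cv2.INTER_CUBIC))
E
python3 st.py; python3 look.py 5
```

```text
t 9.15 p [493.6 135.9 296.8] x [-0.108  0.994  0.   ] z [-0.  0. -1.] yawx 96.2
j [0.133 0.24  1.706 0.    1.196 0.025] F [-0.4 -0.6 -2.7] T [ 0.05 -0.01  0.02] grip 0.248
```

View pics/scene_5.png

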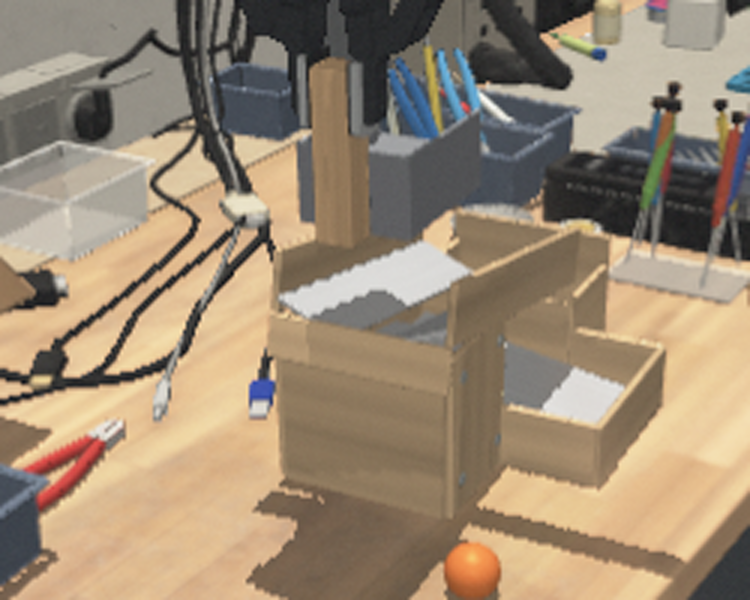

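View pics/top_5.png

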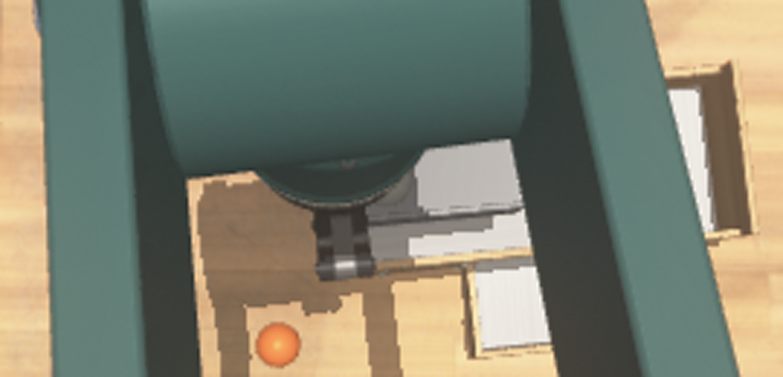

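{"op": "servo_tool", "data": {
  "moves": [
    {"gripper":0,"travel":[0,0,0],"roll":0},
    {"gripper":0,"travel":[0,0,0],"roll":0}
  ],
  "newtons": 35
}}

```text
time_s: 9.45
tcp_pos: [493.5, 136.4, 296.9]
ee_rot: [-2.096, -2.34, -0.0]
wrist_force: [-0.6, 1.2, -2.9]
grip_width: 0.25
```

{"op": "servo_tool", "data": {
  "moves": [
    {"gripper":0,"travel":[0,0,0],"roll":0},
    {"gripper":0,"travel":[0,0,0],"roll":0}
  ],
  "newtons": 25
}}

```text
time_s: 9.65
tcp_pos: [493.5, 136.1, 296.9]
ee_rot: [2.097, 2.34, -0.0]
wrist_force: [-0.3, -0.2, -2.5]
grip_width: 0.248
```

{"op": "servo_tool", "data": {
  "moves": [
    {"gripper":0,"travel":[0,0,0],"roll":0},
    {"gripper":0,"travel":[0,0,0],"roll":0}
  ],
  "newtons": 20
}}

```text
time_s: 9.85
tcp_pos: [493.6, 135.9, 296.9]
ee_rot: [2.097, 2.339, -0.0]
wrist_force: [-0.2, 0.4, -2.0]
grip_width: 0.248
```

```bash
python3 st.py; python3 look.py 6 scene
```

```text
t 9.85 p [493.6 135.9 296.9] x [-0.109  0.994 -0.   ] z [-0. -0. -1.] yawx 96.2
j [ 0.134  0.239  1.706 -0.     1.196  0.025] F [-0.2  0.4 -2. ] T [ 0.09 -0.02 -0.02] grip 0.248
```

View pics/scene_6.png

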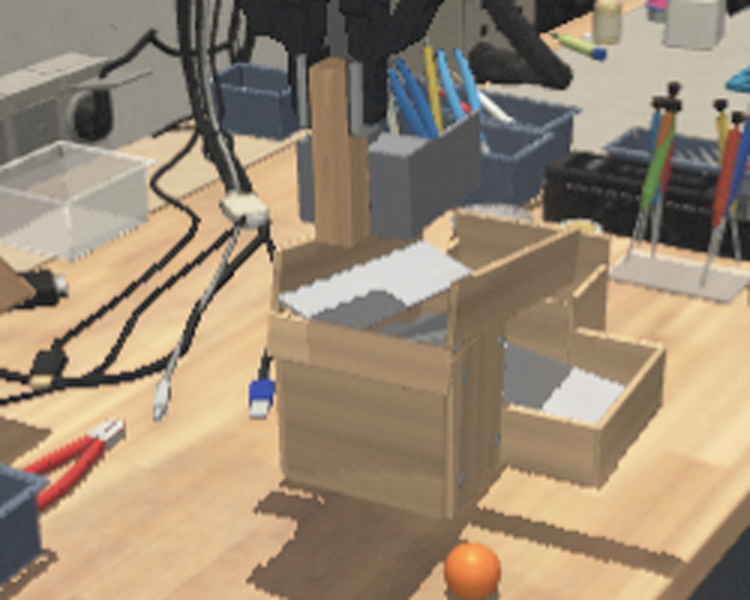

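{"op": "servo_tool", "data": {
  "moves": [
    {"gripper":0,"travel":[0,0,0],"roll":0},
    {"gripper":0,"travel":[0.8,0,0],"roll":0},
    {"gripper":0,"travel":[1.3,0,0],"roll":0},
    {"gripper":0,"travel":[1.7,0,0],"roll":0},
    {"gripper":0,"travel":[1.8,0,0],"roll":0},
    {"gripper":0,"travel":[1.8,0,0],"roll":0},
    {"gripper":0,"travel":[1.6,0,0],"roll":0},
    {"gripper":0,"travel":[1.2,0,0],"roll":0},
    {"gripper":0,"travel":[0.7,0,0.5],"roll":0},
    {"gripper":0,"travel":[0,0,1.2],"roll":0},
    {"gripper":0,"travel":[0,0,1.4],"roll":0},
    {"gripper":0,"travel":[0,0,1.4],"roll":0}
  ],
  "newtons": 60
}}

```text
time_s: 11.1
tcp_pos: [481.4, 243.6, 250.5]
ee_rot: [-2.097, -2.339, 0.002]
wrist_force: [-0.3, -0.3, -2.2]
grip_width: 0.247
```

{"op": "servo_tool", "data": {
  "moves": [
    {"gripper":0,"travel":[0,0,1.2],"roll":0},
    {"gripper":0,"travel":[0,0,0.6],"roll":0},
    {"gripper":0,"travel":[0,0,0],"roll":0}
  ],
  "newtons": 60
}}

```text
time_s: 11.4
tcp_pos: [481.1, 243.6, 232.6]
ee_rot: [-2.097, -2.338, 0.004]
wrist_force: [1.0, -0.8, -2.4]
grip_width: 0.248
```

```bash
cat >> st.py <<'E'
    o=np.array([507,-1.]); q=p[:2]-o; a=np.radians(96)
    print("P sorter x,y,z", (q@[np.cos(a),np.sin(a)]).round(1),(q@[-np.sin(a),np.cos(a)]).round(1),(p[2]-54).round(1))
E
python3 st.py; python3 look.py 7
```

```text
t 11.4 p [481.1 243.6 232.6] x [-0.108  0.994 -0.001] z [-0.002 -0.001 -1.   ] yawx 96.2
j [ 0.341  0.351  1.724 -0.     1.069  0.232] F [ 1.  -0.8 -2.4] T [ 0.05 -0.04  0.01] grip 0.248
P sorter x,y,z 246.0 0.1 178.6
```

View pics/scene_7.png

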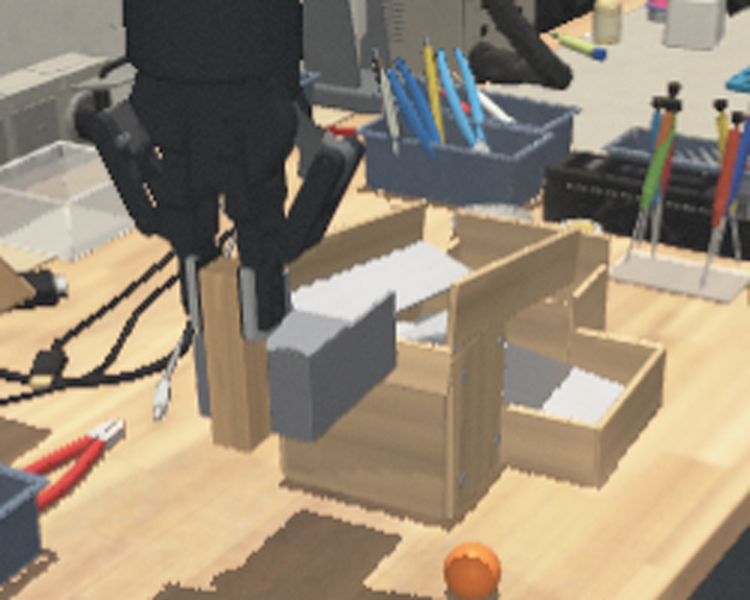

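View pics/top_7.png

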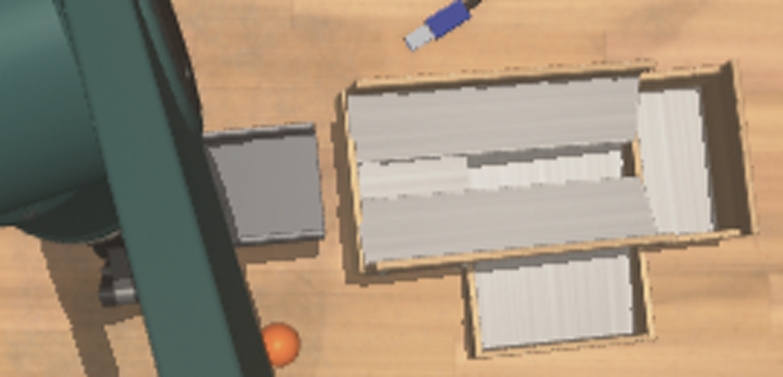

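{"op": "servo_tool", "data": {
  "moves": [
    {"gripper":0,"travel":[-0.3,0,0],"roll":0},
    {"gripper":0,"travel":[-0.4,0,0],"roll":0},
    {"gripper":0,"travel":[-0.4,0,0],"roll":0},
    {"gripper":0,"travel":[-0.2,0,0],"roll":0},
    {"gripper":0,"travel":[-0.2,0,0],"roll":0},
    {"gripper":0,"travel":[0,0,0],"roll":0}
  ],
  "newtons": 20
}}

```text
time_s: 12.1
tcp_pos: [483.4, 229.0, 233.9]
ee_rot: [2.097, 2.339, -0.0]
wrist_force: [0.0, 0.6, -2.6]
grip_width: 0.245
```

{"op": "servo_tool", "data": {
  "moves": [
    {"gripper":0,"travel":[-0.2,0,0],"roll":0},
    {"gripper":0,"travel":[-0.1,0,0],"roll":0}
  ]
}}

```text
time_s: 12.3
tcp_pos: [483.7, 226.2, 233.9]
ee_rot: [-2.097, -2.339, 0.0]
wrist_force: [0.4, 0.3, -3.0]
grip_width: 0.244
```

{"op": "servo_tool", "data": {
  "moves": [
    {"gripper":0,"travel":[-0.2,0,0],"roll":0},
    {"gripper":0,"travel":[-0.1,0,0],"roll":0}
  ]
}}

```text
time_s: 12.5
tcp_pos: [483.9, 224.8, 234.3]
ee_rot: [-2.096, -2.336, -0.004]
wrist_force: [-2.7, 9.1, 1.9]
grip_width: 0.242
```

```bash
python3 st.py; python3 look.py 8
```

```text
t 12.5 p [483.9 224.8 234.3] x [-0.108  0.994  0.004] z [-0.     0.004 -1.   ] yawx 96.2
j [0.304 0.34  1.737 0.004 1.064 0.193] F [-2.7  9.1  1.9] T [1.66 0.54 0.05] grip 0.242
P sorter x,y,z 227.0 -0.6 180.3
```

View pics/scene_8.png

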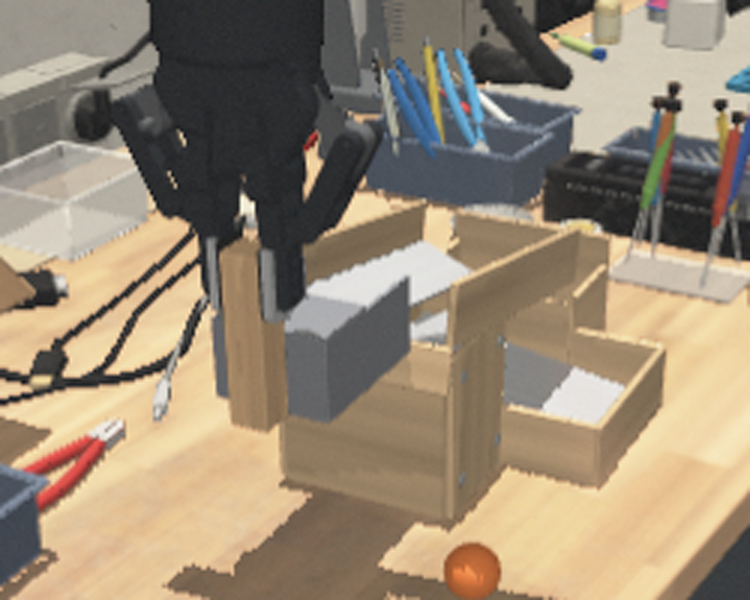

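View pics/top_8.png

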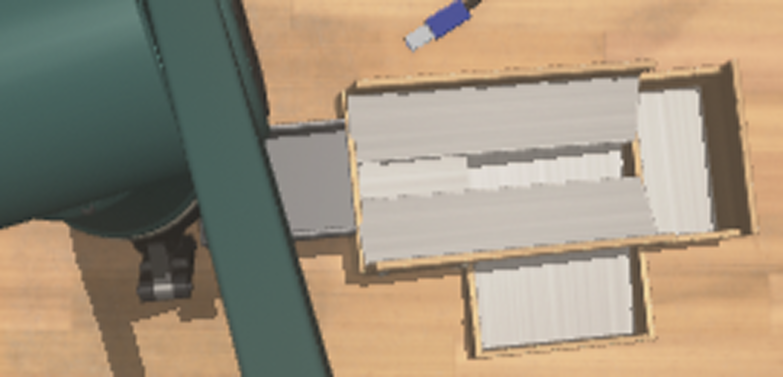

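{"op": "servo_tool", "data": {
  "moves": [
    {"gripper":0,"travel":[-0.2,0,-0.2],"roll":0},
    {"gripper":0,"travel":[-0.2,0,-0.2],"roll":0}
  ]
}}

```text
time_s: 12.8
tcp_pos: [483.9, 221.4, 238.1]
ee_rot: [-2.096, -2.335, -0.004]
wrist_force: [-1.7, 9.1, -1.1]
grip_width: 0.25
```

{"op": "servo_tool", "data": {
  "moves": [
    {"gripper":0,"travel":[-0.2,0,-0.2],"roll":0},
    {"gripper":0,"travel":[-0.2,0,-0.2],"roll":0}
  ]
}}

```text
time_s: 13.0
tcp_pos: [484.2, 217.5, 242.1]
ee_rot: [-2.096, -2.335, -0.004]
wrist_force: [-3.5, 11.2, -1.3]
grip_width: 0.244
```

```bash
python3 st.py; python3 look.py 9 scene
```

```text
t 13.0 p [484.2 217.5 242.1] x [-0.108  0.994  0.005] z [-0.001  0.005 -1.   ] yawx 96.2
j [0.289 0.327 1.734 0.006 1.081 0.179] F [-3.5 11.2 -1.3] T [ 2.35  0.71 -0.1 ] grip 0.244
P sorter x,y,z 219.7 -0.1 188.1
```

View pics/scene_9.png

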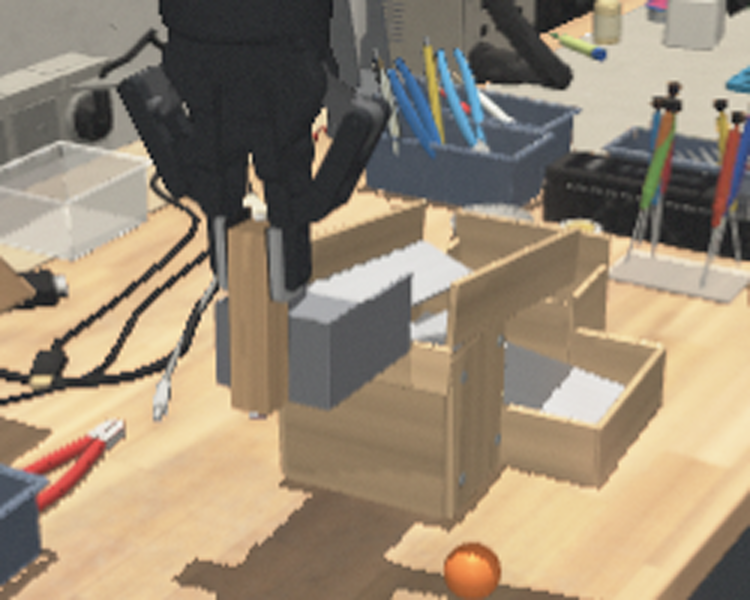

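{"op": "servo_tool", "data": {
  "moves": [
    {"gripper":0,"travel":[-0.3,0,-0.4],"roll":0},
    {"gripper":0,"travel":[-0.3,0,-0.4],"roll":0}
  ]
}}

```text
time_s: 13.25
tcp_pos: [484.9, 210.7, 249.7]
ee_rot: [-2.096, -2.337, -0.002]
wrist_force: [-0.6, 5.0, -4.9]
grip_width: 0.248
```

```bash
python3 st.py; python3 look.py 10 scene
```

```text
t 13.25 p [484.9 210.7 249.7] x [-0.108  0.994  0.003] z [-0.001  0.003 -1.   ] yawx 96.2
j [0.277 0.315 1.729 0.004 1.098 0.167] F [-0.6  5.  -4.9] T [1.62 0.23 0.07] grip 0.248
P sorter x,y,z 212.9 -0.2 195.7
```

View pics/scene_10.png

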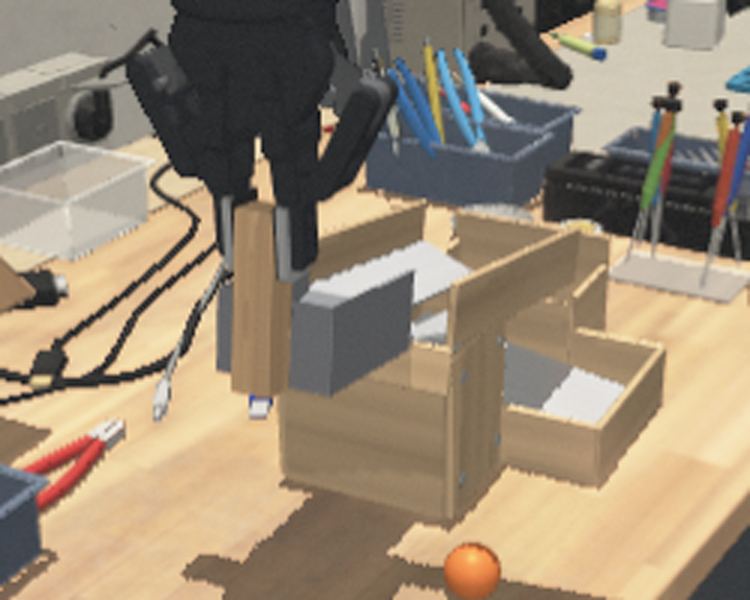

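{"op": "servo_tool", "data": {
  "moves": [
    {"gripper":0,"travel":[-0.4,0,-0.4],"roll":0},
    {"gripper":0,"travel":[-0.4,0,-0.4],"roll":0},
    {"gripper":0,"travel":[-0.5,0,-0.4],"roll":0},
    {"gripper":0,"travel":[-0.6,0,-0.4],"roll":0},
    {"gripper":0,"travel":[-0.6,0,-0.4],"roll":0},
    {"gripper":0,"travel":[-0.6,0,-0.4],"roll":0}
  ]
}}

```text
time_s: 13.9
tcp_pos: [488.6, 179.7, 274.0]
ee_rot: [-2.096, -2.337, -0.003]
wrist_force: [-1.5, 3.8, -2.7]
grip_width: 0.248
```

```bash
python3 st.py; python3 look.py 11
```

```text
t 13.9 p [488.6 179.7 274. ] x [-0.109  0.994  0.003] z [-0.001  0.003 -1.   ] yawx 96.2
j [0.218 0.276 1.718 0.003 1.148 0.108] F [-1.5  3.8 -2.7] T [1.31 0.18 0.06] grip 0.248
P sorter x,y,z 181.6 -0.6 220.0
```

View pics/scene_11.png

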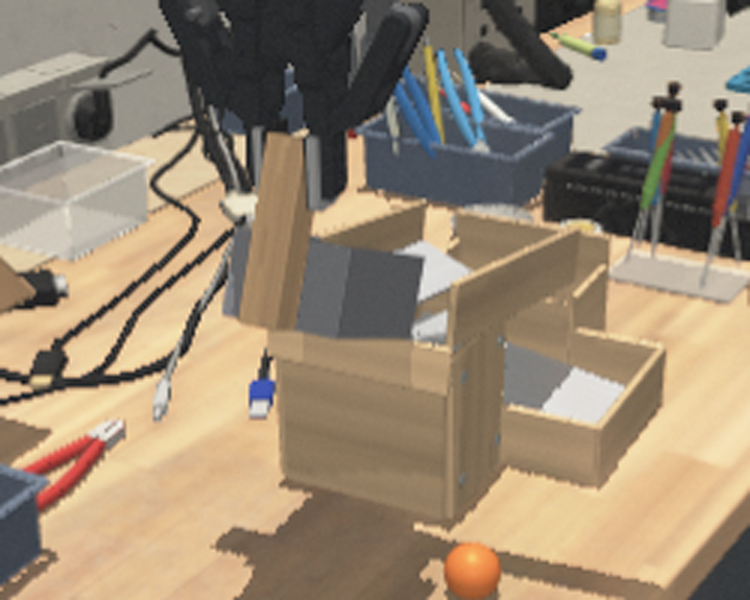

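View pics/top_11.png

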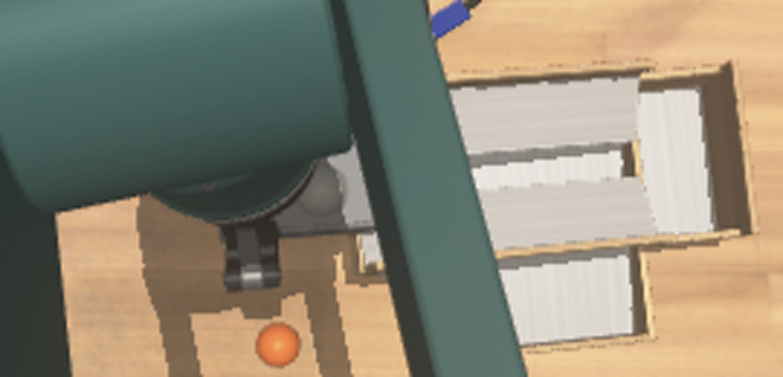

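{"op": "servo_tool", "data": {
  "moves": [
    {"gripper":0,"travel":[-0.5,0,-0.25],"roll":0},
    {"gripper":0,"travel":[-0.5,0,-0.25],"roll":0},
    {"gripper":0,"travel":[-0.5,0,-0.2],"roll":0},
    {"gripper":0,"travel":[-0.5,0,-0.2],"roll":0},
    {"gripper":0,"travel":[-0.5,0,-0.2],"roll":0},
    {"gripper":0,"travel":[0,0,0],"roll":0},
    {"gripper":0,"travel":[0,0,0],"roll":0}
  ]
}}

```text
time_s: 14.7
tcp_pos: [491.7, 153.6, 284.9]
ee_rot: [2.098, 2.339, -0.0]
wrist_force: [-0.3, 0.2, -0.7]
grip_width: 0.249
```

```bash
python3 st.py; python3 look.py 12
```

```text
t 14.7 p [491.7 153.6 284.9] x [-0.108  0.994 -0.   ] z [ 0. -0. -1.] yawx 96.2
j [ 0.169  0.257  1.715 -0.     1.17   0.06 ] F [-0.3  0.2 -0.7] T [0.02 0.06 0.02] grip 0.249
P sorter x,y,z 155.3 -0.9 230.9
```

View pics/scene_12.png

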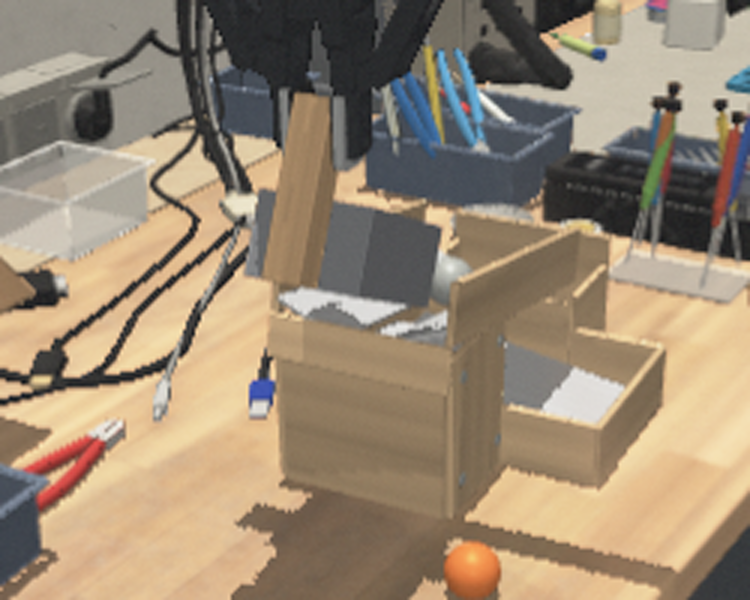

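View pics/top_12.png

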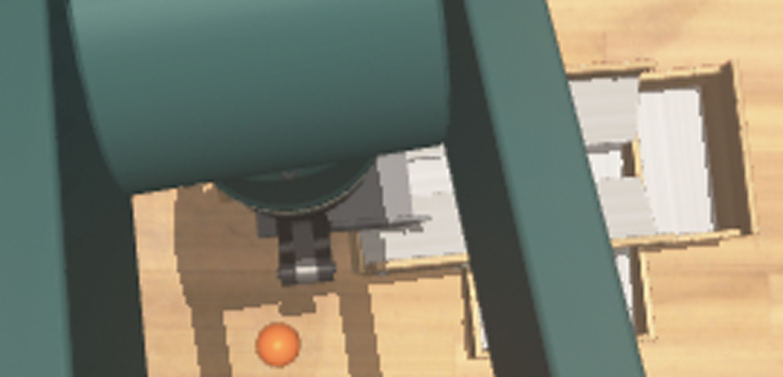

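{"op": "servo_tool", "data": {
  "moves": [
    {"gripper":0,"travel":[0,0,0],"roll":0},
    {"gripper":0,"travel":[0,0,0],"roll":0},
    {"gripper":0,"travel":[0,0,0],"roll":0},
    {"gripper":0,"travel":[0,0,0],"roll":0},
    {"gripper":0,"travel":[0,0,0],"roll":0},
    {"gripper":0,"travel":[0,0,0],"roll":0}
  ]
}}

```text
time_s: 15.4
tcp_pos: [491.6, 153.8, 284.9]
ee_rot: [-2.097, -2.339, 0.0]
wrist_force: [-0.2, -0.4, -1.0]
grip_width: 0.242
```

```bash
python3 st.py; python3 look.py 13
python3 - <<'E'
from station import arm
import cv2
cv2.imwrite("pics/w13.png",arm.read_camera("wrist")[:,:,::-1])
E
```

```text
t 15.4 p [491.6 153.8 284.9] x [-0.109  0.994 -0.   ] z [-0. -0. -1.] yawx 96.2
j [ 0.169  0.257  1.715 -0.     1.17   0.06 ] F [-0.2 -0.4 -1. ] T [ 0.04 -0.03 -0.02] grip 0.242
P sorter x,y,z 155.6 -0.9 230.9
```

View pics/scene_13.png

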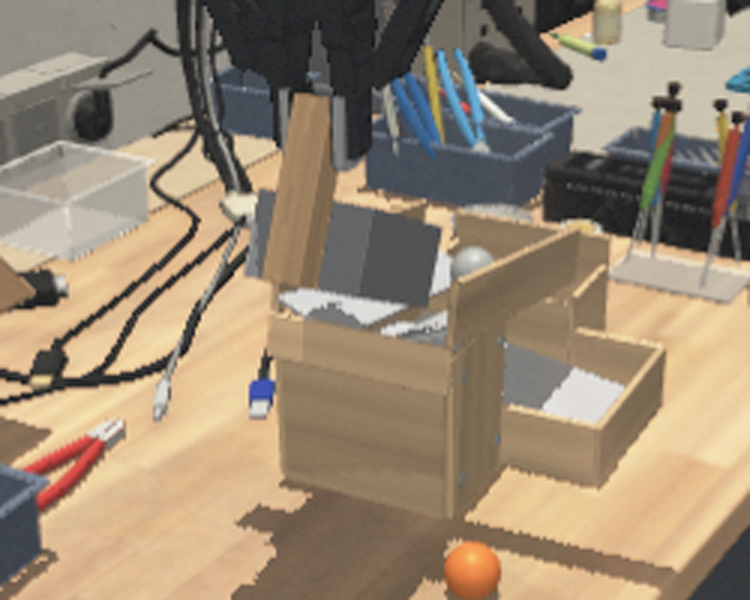

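View pics/top_13.png

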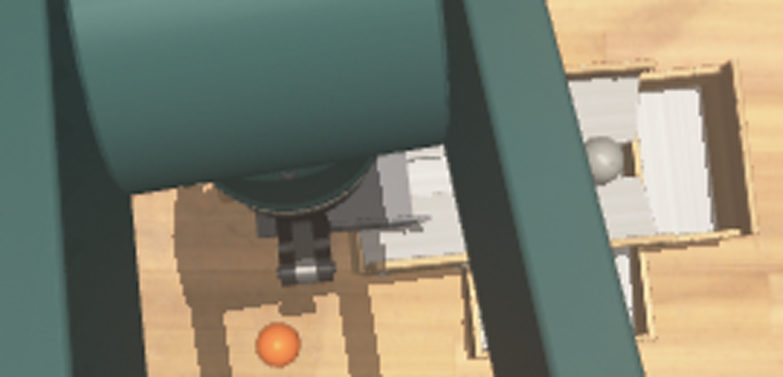

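View pics/w13.png

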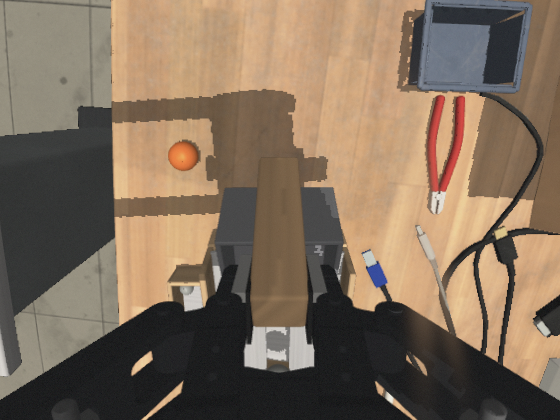

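{"op": "servo_tool", "data": {
  "moves": [
    {"gripper":0,"travel":[0,0,0],"roll":0},
    {"gripper":0,"travel":[0,0,0],"roll":0},
    {"gripper":0,"travel":[0,0,0],"roll":0},
    {"gripper":0,"travel":[0,0,0],"roll":0},
    {"gripper":0,"travel":[0,0,0],"roll":0},
    {"gripper":0,"travel":[0,0,0],"roll":0},
    {"gripper":0,"travel":[0,0,0],"roll":0},
    {"gripper":0,"travel":[0,0,0],"roll":0}
  ]
}}

```text
time_s: 16.35
tcp_pos: [491.6, 153.7, 284.9]
ee_rot: [2.097, 2.339, -0.0]
wrist_force: [0.2, -0.3, -1.0]
grip_width: 0.25
```

```bash
python3 st.py; python3 look.py 14
```

```text
t 16.35 p [491.6 153.7 284.9] x [-0.109  0.994 -0.   ] z [-0. -0. -1.] yawx 96.2
j [ 0.169  0.257  1.715 -0.     1.17   0.06 ] F [ 0.2 -0.3 -1. ] T [-0.05 -0.01 -0.  ] grip 0.25
P sorter x,y,z 155.5 -0.9 230.9
```

View pics/top_14.png

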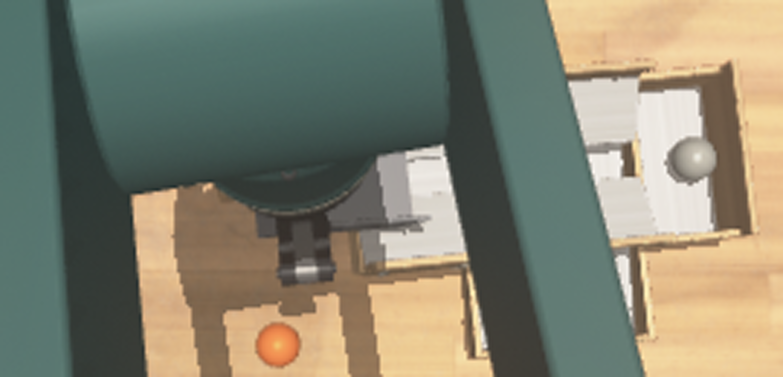

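{"op": "servo_tool", "data": {
  "moves": [
    {"gripper":0,"travel":[0,0,-0.4],"roll":0},
    {"gripper":0,"travel":[0,0,-1.0],"roll":0},
    {"gripper":0,"travel":[0,0,-1.4],"roll":0},
    {"gripper":0,"travel":[0.3,0,-1.0],"roll":0},
    {"gripper":0,"travel":[0.8,-0.1,-0.4],"roll":0},
    {"gripper":0,"travel":[1.2,-0.2,0],"roll":0},
    {"gripper":0,"travel":[1.5,-0.2,0],"roll":0},
    {"gripper":0,"travel":[1.5,-0.2,0],"roll":0},
    {"gripper":0,"travel":[1.1,-0.2,0.3],"roll":0},
    {"gripper":0,"travel":[0.6,-0.1,0.8],"roll":0},
    {"gripper":0,"travel":[0,0,1.2],"roll":0},
    {"gripper":0,"travel":[0,0,1.6],"roll":0}
  ],
  "newtons": 40
}}

```text
time_s: 17.65
tcp_pos: [474.1, 222.4, 286.9]
ee_rot: [2.096, 2.34, -0.0]
wrist_force: [0.7, -0.3, -2.0]
grip_width: 0.246
```

{"op": "servo_tool", "data": {
  "moves": [
    {"gripper":0,"travel":[0,0,2.0],"roll":0},
    {"gripper":0,"travel":[0,0,2.0],"roll":0},
    {"gripper":0,"travel":[0,0,2.0],"roll":0},
    {"gripper":0,"travel":[0,0,1.6],"roll":0},
    {"gripper":0,"travel":[0,0,1.0],"roll":0},
    {"gripper":0,"travel":[0,0,0.6],"roll":0},
    {"gripper":0,"travel":[0,0,0],"roll":0}
  ]
}}

```text
time_s: 18.35
tcp_pos: [473.7, 221.9, 195.0]
ee_rot: [-2.097, -2.338, 0.002]
wrist_force: [-1.1, 0.4, -1.2]
grip_width: 0.242
```

```bash
python3 st.py
python3 - <<'E'
from station import arm
import cv2
im=arm.read_camera("scene")[:,:,::-1]
cv2.imwrite("pics/s15.png",cv2.resize(im[90:330,150:400],None,fx=2.5,fy=2.5,interpolation=cv2.INTER_CUBIC))
im=arm.read_camera("top")[:,:,::-1]
cv2.imwrite("pics/t15.png",cv2.resize(im[80:290,150:430],None,fx=2.8,fy=2.8,interpolation=cv2.INTER_CUBIC))
E
```

```text
t 18.35 p [473.7 221.9 195. ] x [-0.109  0.994 -0.001] z [-0.002 -0.001 -1.   ] yawx 96.2
j [ 0.306  0.38   1.797 -0.     0.967  0.198] F [-1.1  0.4 -1.2] T [-0.01 -0.04 -0.04] grip 0.242
P sorter x,y,z 225.2 9.8 141.0
```

View pics/s15.png

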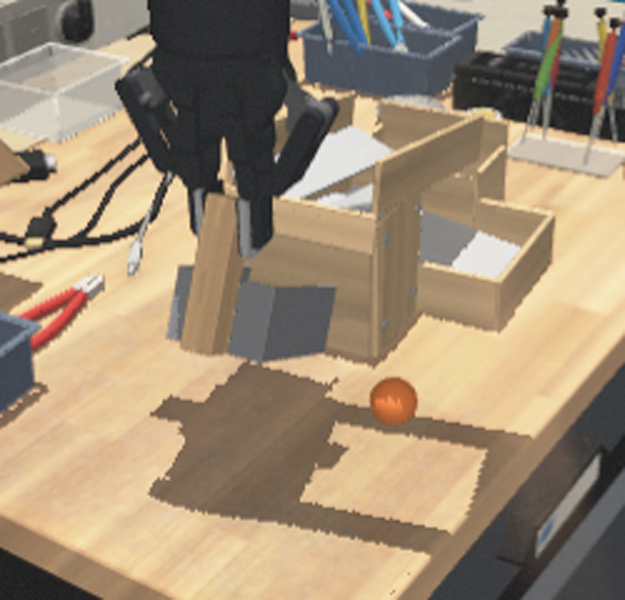

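View pics/t15.png

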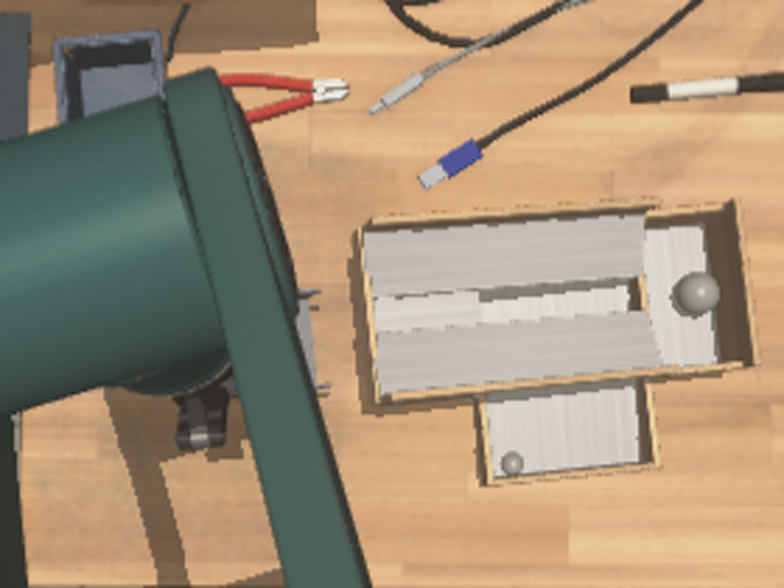

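{"op": "servo_tool", "data": {
  "moves": [
    {"gripper":0,"travel":[0,0,0.4],"roll":0},
    {"gripper":0,"travel":[0,0,0.6],"roll":0},
    {"gripper":0,"travel":[0,0,0.5],"roll":0},
    {"gripper":0,"travel":[0.1,0,0.3],"roll":0},
    {"gripper":0,"travel":[0.2,0,0.2],"roll":0}
  ],
  "newtons": 20
}}

```text
time_s: 18.95
tcp_pos: [473.5, 225.2, 175.4]
ee_rot: [-2.097, -2.339, 0.001]
wrist_force: [-0.1, 0.0, -0.4]
grip_width: 0.247
```

{"op": "servo_tool", "data": {
  "moves": [
    {"gripper":0,"travel":[0.3,0,0.2],"roll":0},
    {"gripper":0,"travel":[0.3,0,0.2],"roll":0},
    {"gripper":0,"travel":[0.3,0,0.2],"roll":0}
  ]
}}

```text
time_s: 19.25
tcp_pos: [472.8, 234.6, 169.8]
ee_rot: [2.097, 2.339, 0.0]
wrist_force: [-0.3, -0.1, -1.1]
grip_width: 0.243
```

{"op": "servo_tool", "data": {
  "moves": [
    {"gripper":0,"travel":[0.3,0,0.2],"roll":0},
    {"gripper":0,"travel":[0.3,0,0.2],"roll":0},
    {"gripper":0,"travel":[0.3,0,0.2],"roll":0}
  ]
}}

```text
time_s: 19.55
tcp_pos: [472.1, 243.2, 164.5]
ee_rot: [2.096, 2.339, -0.0]
wrist_force: [-1.8, -1.5, 9.9]
grip_width: 0.243
```

{"op": "servo_tool", "data": {
  "moves": [
    {"gripper":0,"travel":[0.4,0,0.25],"roll":0},
    {"gripper":0,"travel":[0.4,0,0.25],"roll":0},
    {"gripper":0,"travel":[0.4,0,0.25],"roll":0}
  ]
}}

```text
time_s: 19.85
tcp_pos: [470.9, 255.4, 157.4]
ee_rot: [2.096, 2.339, 0.001]
wrist_force: [-1.6, 0.4, 7.1]
grip_width: 0.248
```

```bash
python3 st.py
python3 - <<'E'
from station import arm
import cv2
im=arm.read_camera("scene")[:,:,::-1]
cv2.imwrite("pics/s16.png",cv2.resize(im[90:330,150:400],None,fx=2.5,fy=2.5,interpolation=cv2.INTER_CUBIC))
E
```

```text
t 19.85 p [470.9 255.4 157.4] x [-0.109  0.994 -0.   ] z [ 0.001 -0.    -1.   ] yawx 96.3
j [ 3.680e-01  4.470e-01  1.804e+00 -1.000e-03  8.890e-01  2.590e-01] F [-1.6  0.4  7.1] T [-0.58  0.32 -0.01] grip 0.248
P sorter x,y,z 258.8 9.1 103.4
```

View pics/s16.png

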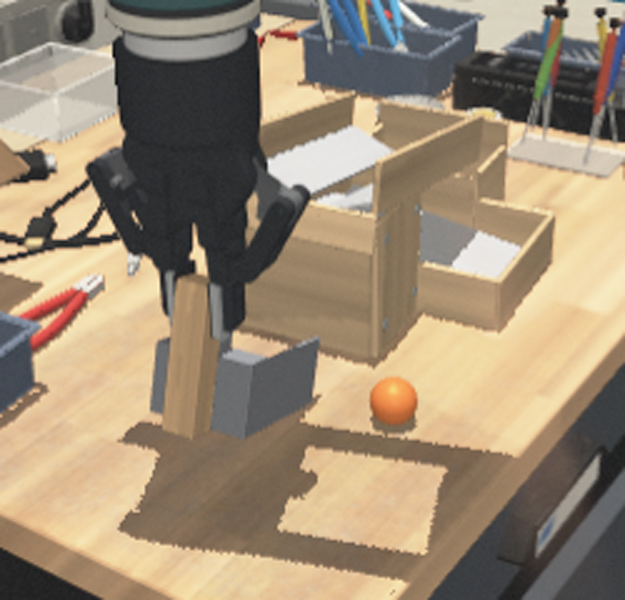

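{"op": "servo_tool", "data": {
  "moves": [
    {"gripper":0,"travel":[0.3,0,0.25],"roll":0},
    {"gripper":0,"travel":[0.3,0,0.25],"roll":0},
    {"gripper":0,"travel":[0.3,0,0.25],"roll":0},
    {"gripper":0,"travel":[0.3,0,0.25],"roll":0},
    {"gripper":0,"travel":[0.3,0,0.25],"roll":0},
    {"gripper":0,"travel":[0.3,0,0.25],"roll":0},
    {"gripper":0,"travel":[0.3,0,0.25],"roll":0}
  ]
}}

```text
time_s: 20.6
tcp_pos: [468.6, 276.4, 139.7]
ee_rot: [2.096, 2.339, 0.001]
wrist_force: [-0.4, -0.9, 6.3]
grip_width: 0.247
```

{"op": "servo_tool", "data": {
  "moves": [
    {"gripper":0,"travel":[0.2,0,0.2],"roll":0},
    {"gripper":0,"travel":[0.2,0,0.2],"roll":0},
    {"gripper":0,"travel":[0.1,0,0.2],"roll":0},
    {"gripper":0,"travel":[0,0,0.1],"roll":0}
  ]
}}

```text
time_s: 21.0
tcp_pos: [468.2, 282.3, 132.9]
ee_rot: [-2.097, -2.339, -0.004]
wrist_force: [-3.5, 5.9, 11.7]
grip_width: 0.251
```

```bash
python3 st.py
python3 - <<'E'
from station import arm
import cv2
im=arm.read_camera("scene")[:,:,::-1]
cv2.imwrite("pics/s17.png",cv2.resize(im[90:330,150:400],None,fx=2.5,fy=2.5,interpolation=cv2.INTER_CUBIC))
E
```

```text
t 21.0 p [468.2 282.3 132.9] x [-0.108  0.994  0.002] z [ 0.002  0.002 -1.   ] yawx 96.2
j [0.416 0.496 1.798 0.002 0.846 0.306] F [-3.5  5.9 11.7] T [ 0.08  0.54 -0.17] grip 0.251
P sorter x,y,z 285.8 9.0 78.9
```

View pics/s17.png

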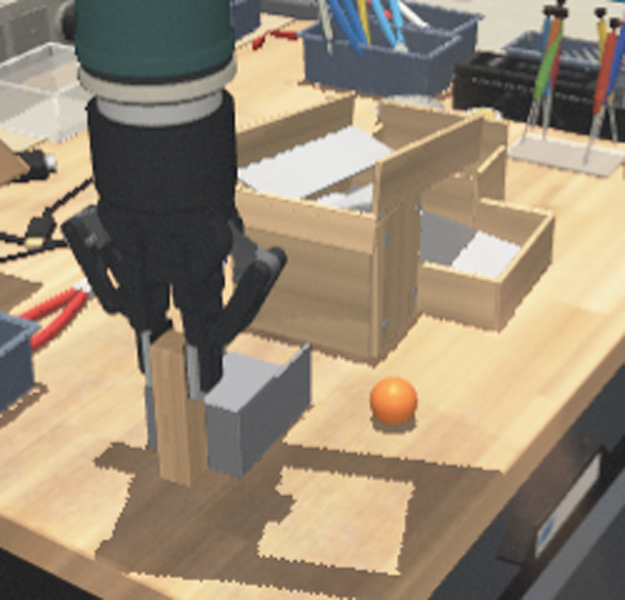

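{"op": "servo_tool", "data": {
  "moves": [
    {"gripper":0.3,"travel":[0,0,0],"roll":0},
    {"gripper":0.4,"travel":[0,0,0],"roll":0},
    {"gripper":0.6,"travel":[0,0,0],"roll":0},
    {"gripper":0.8,"travel":[0,0,0],"roll":0},
    {"gripper":0.9,"travel":[0,0,0],"roll":0},
    {"gripper":0.9,"travel":[0,0,0],"roll":0},
    {"gripper":0.9,"travel":[0,0,-0.5],"roll":0},
    {"gripper":0.9,"travel":[0,0,-1],"roll":0},
    {"gripper":0.9,"travel":[0,0,-1.5],"roll":0},
    {"gripper":0.9,"travel":[0,0,-2],"roll":0},
    {"gripper":0.9,"travel":[0,0,-2],"roll":0},
    {"gripper":0.9,"travel":[0,0,-2],"roll":0}
  ]
}}

```text
time_s: 22.25
tcp_pos: [467.7, 280.9, 223.6]
ee_rot: [2.097, 2.339, 0.001]
wrist_force: [0.0, 0.4, 0.2]
grip_width: 0.902
```

{"op": "servo_tool", "data": {
  "moves": [
    {"gripper":0.9,"travel":[0,0,-3],"roll":0},
    {"gripper":0.9,"travel":[0,0,-3],"roll":0},
    {"gripper":0.9,"travel":[2,0,-2],"roll":0},
    {"gripper":0.9,"travel":[3,0,-1],"roll":0},
    {"gripper":0.9,"travel":[3,0,0],"roll":0},
    {"gripper":0.9,"travel":[2,0,0],"roll":0},
    {"gripper":0.9,"travel":[0,0,0],"roll":0}
  ]
}}

```text
time_s: 22.95
tcp_pos: [456.4, 382.6, 313.0]
ee_rot: [-2.094, -2.341, -0.003]
wrist_force: [-0.9, 0.4, 0.2]
grip_width: 0.899
```

```bash
python3 st.py
python3 - <<'E'
from station import arm
from h import *
im=arm.read_camera("scene")[:,:,::-1]
cv2.imwrite("pics/s18.png",cv2.resize(im[90:330,150:400],None,fx=2.5,fy=2.5,interpolation=cv2.INTER_CUBIC))
im=arm.read_camera("top")[:,:,::-1]
cv2.imwrite("pics/t18.png",cv2.resize(im[80:290,150:430],None,fx=2.8,fy=2.8,interpolation=cv2.INTER_CUBIC))
E
```

```text
t 22.95 p [456.4 382.6 313. ] x [-0.111  0.994  0.002] z [ 0.001  0.002 -1.   ] yawx 96.4
j [5.810e-01 3.440e-01 1.510e+00 1.000e-03 1.286e+00 4.700e-01] F [-0.9  0.4  0.2] T [-0.03 -0.02  0.04] grip 0.899
P sorter x,y,z 386.8 10.2 259.0
```

View pics/s18.png

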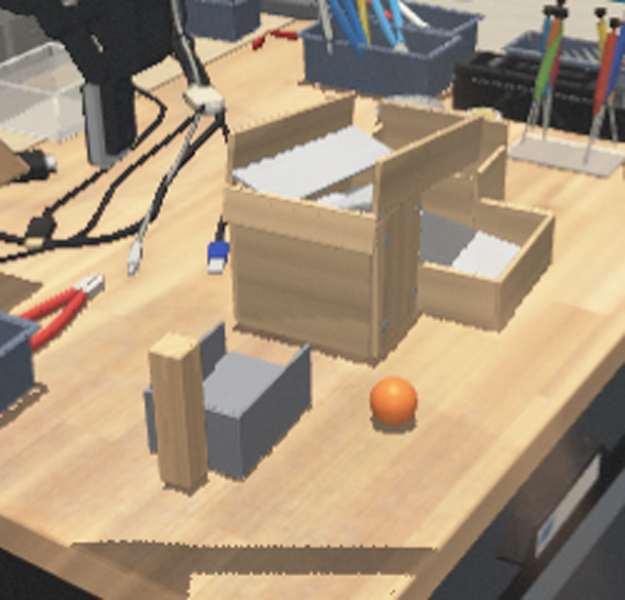

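View pics/t18.png

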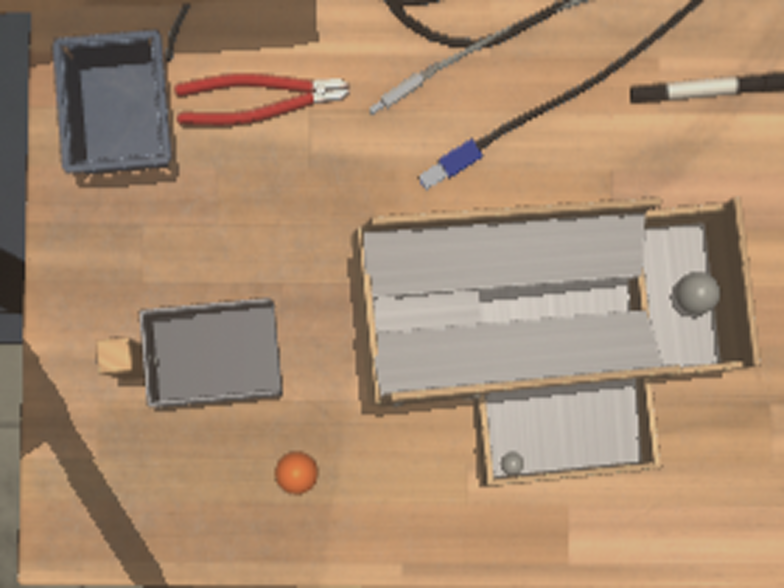

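Run:
```python
from station import arm
from h import *
c=arm.get_calibration("top"); a=np.radians(96)
for n,u,v,z in [("large",696,293,22),("small",512,463,15)]:
    q=onz(c,150+u/2.8,80+v/2.8,z)[:2]-[507,-1]; print(n,q@[np.cos(a),np.sin(a)],q@[-np.sin(a),np.cos(a)])
print("handed",arm.hand_in())
```

```text
large -105.76557359706752 0.3769441754652352
small 33.62288479459371 105.68503395306278
the job is handed in; nothing more can be done
handed None
```

I poured both balls into the sorter, stood the empty tray back on the worktop and handed the job in at about 23 s of robot time. No verdict is reported.

- **Tilting:** the moves only shift and roll the tool, so I could not tip the tray with the wrist. I gripped the post on its side faces. At 20 N the tray did not swing down by itself. I then pressed its front against the sorter's rear wall while moving forward and up, so it turned in the pads.
- **Pouring:** the tray came off the wall at about 30°, short of the 35–45° you recommend, but both balls rolled out. Force readings during the push stayed at about 11 N or less.
- **Setting down:** I lowered the nose onto the table and dragged the tray back until it lay flat. Then I opened the gripper and backed well away.

**Last checks, from the final pictures:**

| Item | Sorter frame x, y | Result |
|---|---|---|
| Large ball | -106, 0 mm | in the front pocket |
| Small ball | 34, 106 mm | in the side lane |

- **Tray:** it is empty and upright, with the post vertical. I judged this by eye and did not measure the tilt.
- **Robot:** the gripper is clear of everything and the wrist force is close to zero.

No check failed or disagreed.

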